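# Close a module's split housing on its dowels and hold it shut

### The arm

A 6-joint arm with a two-finger parallel gripper is mounted at the origin on the work surface. World frame = base frame: x ahead of the robot, y to its left, z up, the work surface at z = 0. Lengths are in m, angles in rad, forces in N, time in s.
With the tool pointing down it reaches from about 0.275 to 0.775 m from the base axis. Payload 14.6 kg.
Tool frame: the origin (TCP) lies between the finger pads, 19 mm behind the fingertips; this is the grasp point; z points along the fingers, y is the line along which they close (so a half turn about z gives the same grasp; the last joint's range is limited). The gripper opens to 85 mm and grips with 20 to 120 N. Pads are 22 mm wide; open, the fingers measure 114 mm over their backs; the gripper's body (76 mm by 85 mm) begins 54 mm behind the grasp point. The pads swing forward as they close: fully open they stand 13 mm farther back than shut.
Start: joints at [-1.493, 0.263, -0.048, 1.259, 0, 1.415], TCP at [0.121, -0.511, 0.25] pointing down, gripper open.
Joint ranges: [-2.65, 2.65], [-0.89, 1.7], [-1.18, 1.37], [-2.13, 2.11], [-1.35, 1.29], [-3.14, 3.14]. Speed limits (rad/s): [1.89, 1.89, 2.57, 2.79, 3.14, 3.14].

### API

Orientations are given as [roll, pitch, yaw] about the fixed x, y, z axes, in that order (R = Rz(yaw) Ry(pitch) Rx(roll)).
In Python, from cell import robot, cams gives the robot as it stands. The module is installed in compiled form; this text tells all that it offers.
- The arm moves only by the tool drive_tool, never from a script. Its argument "motion" is one flat list of numbers, 4 for each row, row after row: the shift along the tool's x, y, z normalised to -1 to 1, where 1 is 0.05 m, then the turn about the tool's z normalised to -1 to 1, where 1 is 10 degrees. In form: [tx, ty, tz, spin, tx, ty, tz, spin, ...]. A call has 1 to 5 rows; each row shifts and turns the commanded pose from where the row before left it, along the tool's axes as they then stand; what a row does not reach is not made up. A row lasts 1/8 s, in which the tool goes at most 62.5 mm and 10.7 degrees, less where a joint would pass 70% of its speed; a pose out of reach is approached as far as the arm can. A call with a number of a shift or a turn outside -1 to 1 is refused whole. A call with a gripper value outside its range is refused whole. "gripper" is the opening, from -1 (shut) to 1 (fully open), set as the call begins (left out, the last holds). The fingers move at their own pace and stop on an object; "squeeze" is the grip in N (left out, the last holds). Time passes only in rows, so rows that do not move let the fingers close. It gives the time, the measured TCP pose, the force, the opening and the grip force at its end, in the units of the state.
- robot.sense(): the state, without advancing time (a new reading comes with each control period).
- cams.snapshot(name): name is "scene" or "top"; returns the picture (400x640x3 uint8, red, green, blue); there is no depth.
- cams.camera_params(name): a dict with "mtx" (3x3 intrinsics, pixels), "position" and "rotation" of the camera in the world. Camera axes: x right, y up, looking along -z (the intrinsics and any distortion apply to the point x, -y, -z); pixel columns grow to the right and rows downward; lengths in m; the calibration is good to about 2 mm. A picture is of the moment at which its call begins. camera_params takes no time and is no camera call.
- robot.hand_in(): hands the job in; it is judged then, once.
The state is a dict: "clock": time; "q": joint angles; "joint_vel": joint speeds; "joint_efforts": joint torques, N m; "eef_pos": TCP position; "tool_rot": TCP orientation; "contact_force": force on the tool from outside, world axes, zero at the start; "torque": the same for the moment, N m; "grip_width": finger opening in m; "grip_force": force on a finger pad.
Only numpy, scipy, OpenCV 4.12 (cv2) and the standard library are available. Lean on these libraries where they do the work, as an engineer would, in place of code of your own. Each camera call takes 0.05 s, during which the arm holds its last target. There are 200 camera calls.

### The job

First turn the red wing nut of the jig clockwise, as seen from above, until it stops, so that the lower half of the aluminium housing is clamped. Then pick up the upper half (black cooling fins on top), set it on the two brass dowels with its yellow end over the lower half's yellow end, press it fully home against the orange spring frame and keep holding it pressed shut with the gripper: the program finishes while still holding. Leave the other things on the bench where they are.

Things in the scene. Friction and masses are not known exactly. Their poses are not given: they have to be found in the camera images.
- jig: Fixed dark steel jig plate, 140 (x) x 172 (y) x 12, level; left or right on the bench, yaw within 0.35 rad. Origin on the bench top under the centre of the lower housing half; x along the housing towards its yellow end, z up. The plate spans y = -122 to +50. The wing nut is at x = 0, y = -98 on a grey block 50 x 26, its top 45 above the bench.
- clamp_nut (a joint): Angle of the red wing nut (captive, upright axis, turns only): grows clockwise seen from above from 0 (slack) to 1.5 rad (stop, clamped); starts at 0.15 to 0.45. About 0.08 N m of friction; stays where left. Its wing is a bar 48 long, 12 thick, from 53 to 79 above the bench; its length points at jig yaw minus this angle. It drives a steel jaw against the lower half.
- nut_grip (a point): Point on the wing nut's axis, in the middle of the wing near mid height, 69 above the bench. Its x axis runs along the wing and turns with it. The fingers can straddle the 12 mm thickness from above.
- seat (a point): Centre of the parting face (flat top) of the lower housing half, 38 above the bench; axes as the jig's. The lower half is fixed in the jig: aluminium, 110 x 70 x 26, open in the middle with a green board inside.
- dowel_corner (a point): Tip of the brass dowel near the corner of the plain end, at x = -42, y = +20 from the seat. Both dowels are 6 in diameter, stand 14 above the parting face and taper over the top 5 to 2.4.
- dowel_middle (a point): Tip of the other brass dowel, on the centre line near the yellow end, at x = +42, y = 0 from the seat.
- lower_yellow_end (a point): Middle of the yellow stripe on the lower half, on the parting face, x = +50.5 from the seat.
- spring_frame (a joint): Downward travel (m) of the orange frame (56 x 48) in the lower half's opening. At 0 its top stands 6 mm above the parting face; 0.006 is flush. Its spring pushes up with 6.4 N at 0, 11.2 N when flush: an upper half merely laid on the dowels stays about 6 mm up, and rises again if let go.
- upper_half: Loose upper housing half, 0.15 to 0.31 kg, lying right way up, yaw within 0.8 rad of world x. Origin: centre of its flat underside; x to its yellow end. Plate 110 x 70 x 8, two 8 mm through holes placed like the dowels; grey step 64 x 58 up to 12 above the underside; black finned heat sink 50 (x) x 24 (y) from 12 to 42, gripped across its 24 mm (y). Fits on the dowels one way round only.
- fin_grip (a point): Good TCP place to grip the heat sink: on its centre line, 35 above the underside; the grip point stays there relative to the upper half.
- upper_yellow_end (a point): Middle of the yellow stripe of the upper half, at the underside, x = +50.5 from its origin.
- hole_corner (a point): Lower mouth of the hole for the corner dowel, at x = -42, y = +20 from the upper half's origin.
- hole_middle (a point): Lower mouth of the hole for the middle dowel, at x = +42, y = 0 from the upper half's origin.
- flux_jar: Bystander, loose: small amber glass jar with black lid, 40 wide, 34 tall (mm). Origin at its underside's centre.
- tape_roll: Bystander, loose: yellow tape roll lying flat, 56 across, 18 tall (mm). Origin at its underside's centre.
- screwdriver: Bystander, loose: red-handled screwdriver lying down, 160 long (mm). Origin at its underside's centre.
- parts_bin: Bystander, loose: clear open bin 100 x 130 x 45 (mm). Origin at its underside's centre.
- spray_can: Bystander, loose: orange spray can, 60 wide, 190 tall (mm). Origin at its underside's centre.
- mouse: Bystander, loose: black computer mouse, 100 x 58 x 26 (mm). Origin at its underside's centre.
- dust_blower: Bystander, loose: black rubber dust blower bulb, 68 wide, 110 tall (mm). Origin at its underside's centre.
Things that resemble listed ones, but are neither listed nor needed, are in the scene too. What is shaped like the upper_half but green is not meant.

How it is judged:
On the way, in this order (a step that is already met when the one before it is completed fails the run):
1. the wing nut is turned clockwise to its stop (beyond 1.35 of 1.5 rad) (value of joint clamp_nut above 1.35 rad), for 0.2 s.
2. the upper half is on both dowels, the right way round, and pressed home by the gripper (z of upper_half in the frame of seat between -0.003 and 0.0018 m and horizontal distance between upper_yellow_end and lower_yellow_end below 0.004 m and horizontal distance between upper_half and seat below 0.003 m and angle between upper_half's own z axis and vertical below 0.05 rad and value of joint spring_frame above 0.0042 m and contact force between the fingers and upper_half above 2 N and value of joint clamp_nut above 1.35 rad), for 0.5 s.
At the end, for the whole second after the job is handed in: Gripper still holding the upper half shut: underside within 1.8 mm of the parting face, centre within 3 mm, yellow ends within 4 mm, tilt under 0.05 rad, spring frame down over 4.2 mm, fingers on it with over 2 N, at rest (under 20 mm/s), wing nut beyond 1.35 rad (all of step 2 and linear speed of upper_half below 0.02 m/s); the arm keeps its last pose, push and grip.
It fails at once if another loose thing on the bench is moved over 30 mm (distance of any of flux_jar, tape_roll, screwdriver, parts_bin, spray_can, mouse, dust_blower from where it was at the start of the episode above 0.03 m).
It also fails if it takes over 53 s, if anything falls off the work surface, if the arm or the gripper's body presses on something with over 40 N, if the wrist force passes 120 N, or if a joint passes its speed limit or range.

## Working session

There is one attempt and no reset: what is moved stays moved. The work goes in short steps, Python scripts to look and compute and a tool call to move; the robot and the scene stay as the last step left them, time stands still between calls to the robot, and variables do not carry over. Pictures are saved under pics/ and viewed, at most 10 in all, crops included, and the job is handed in when it is done.

Besides the shell and the picture viewer there is one more tool, called after "Request:" by a JSON object that holds its "op" and its "data", one argument or row to a line. drive_tool: Moves the arm, as the interface text tells. Scaled input: -1 to 1 covers 0.05 m each way for a shift and 10 degrees each way for a turn. Its arguments: {"type":"object","properties":{"motion":{"type":"array"},"gripper":{"type":"number"},"squeeze":{"type":"number"}},"required":["motion"]}

```bash
mkdir -p pics; python3 - <<'E'
from cell import robot,cams
import cv2
s=robot.sense();print(s)
for n in("top","scene"):
    cv2.imwrite(f"pics/{n}0.png",cams.snapshot(n)[:,:,::-1]);print(cams.camera_params(n))
E
```

```text
{'clock': 0.0, 'q': array([-1.49328932e+00,  2.63518770e-01, -4.89264022e-02,  1.25939257e+00,
       -1.79427351e-05,  1.41550934e+00]), 'joint_vel': array([ 2.50813326e-03, -1.97623942e-03, -9.16481849e-04,  5.02598814e-05,
       -1.86159253e-04,  1.79847990e-04]), 'joint_efforts': array([-8.30324097e-04, -6.37619591e+01,  3.84566545e+01,  1.35060365e-02,
        1.68057005e-05,  1.01848343e-05]), 'eef_pos': array([ 0.12109332, -0.51058827,  0.2495311 ]), 'tool_rot': array([-3.14056099e+00, -1.43342540e-04,  2.32793936e-01]), 'contact_force': array([ 0.05703329, -0.45475525, -0.63626973]), 'torque': array([ 0.04021762, -0.00343681, -0.04745101]), 'grip_force': 0.0, 'grip_width': 0.08545699365737558}
{'mtx': array([[469.8451019 ,   0.        , 318.14240493],
       [  0.        , 469.8451019 , 191.68164124],
       [  0.        ,   0.        ,   1.        ]]), 'position': array([0.35701636, 0.00856208, 1.61915134]), 'rotation': array([ 0.13560484,  0.01020648, -1.55318846])}
{'mtx': array([[492.24770259,   0.        , 319.55072067],
       [  0.        , 492.24770259, 202.34693852],
       [  0.        ,   0.        ,   1.        ]]), 'position': array([ 1.26996295, -0.42572969,  1.10062276]), 'rotation': array([0.67666342, 0.00892005, 0.97796986])}
```

View pics/top0.png

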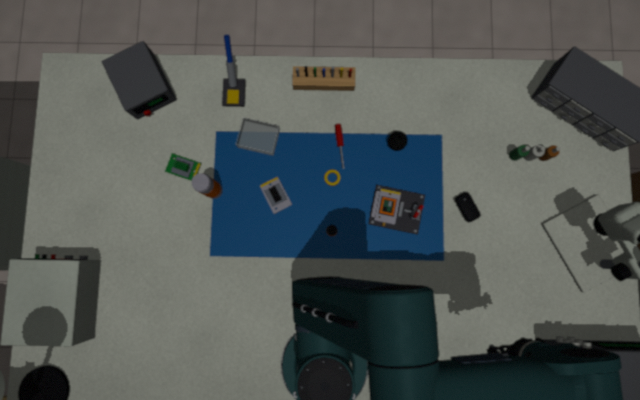

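View pics/scene0.png

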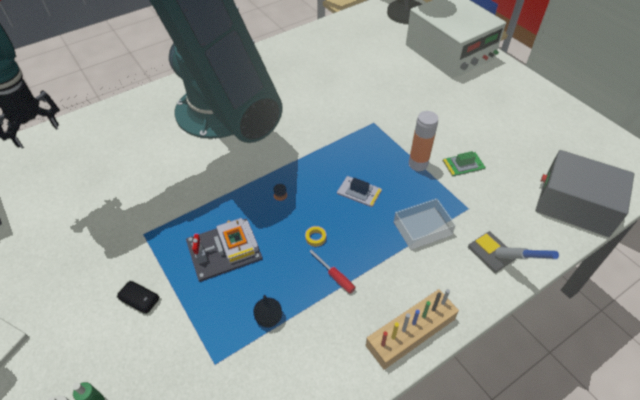

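Top view: the jig is at about (397,209). Upper-half candidates are the grey one with black fins at (275,195) and the green one at (183,166), which is the decoy. The grey one fits the description, so I'll confirm it with enlarged crops.

```bash
cat > h.py <<'E'
import numpy as np,cv2
from scipy.spatial.transform import Rotation as R
from cell import robot,cams
def P(n):
    p=cams.camera_params(n);return p['mtx'],np.array(p['position']),R.from_euler('xyz',p['rotation']).as_matrix()
def proj(n,X):
    K,t,Rm=P(n);c=(np.atleast_2d(X)-t)@Rm*[1,-1,-1];u=c@K.T;return u[:,:2]/u[:,2:]
def ray(n,uv,z):
    K,t,Rm=P(n);uv=np.atleast_2d(np.array(uv,float));d=(np.c_[uv,np.ones(len(uv))]@np.linalg.inv(K).T*[1,-1,-1])@Rm.T
    return t+d*((z-t[2])/d[:,2])[:,None]
def avg(n,k=4): return np.mean([cams.snapshot(n).astype(float) for _ in range(k)],0)
def crop(im,c,w=66,h=50,s=6):
    x,y=int(c[0]-w/2),int(c[1]-h/2);return cv2.resize(np.clip(im[y:y+h,x:x+w]*1.3,0,255).astype(np.uint8)[:,:,::-1],None,fx=s,fy=s,interpolation=cv2.INTER_CUBIC),(x,y)
E
python3 - <<'E'
from h import *
t=avg("top");s=avg("scene");np.savez("im0.npz",top=t,scene=s)
a=[crop(t,(397,209)),crop(t,(275,195)),crop(s,(225,247)),crop(s,(360,190))]
print([x[1] for x in a]); a=[x[0] for x in a]
cv2.imwrite("pics/m.png",np.vstack([np.hstack(a[:2]),np.hstack(a[2:])]))
print(proj("top",[0,0,0]),proj("scene",[0.121,-.511,.25]))
E
```

```text
[(364, 184), (242, 170), (192, 222), (327, 165)]
[[323.81961697 364.62664218]] [[ 38.53713278 134.91052589]]
```

View pics/m.png

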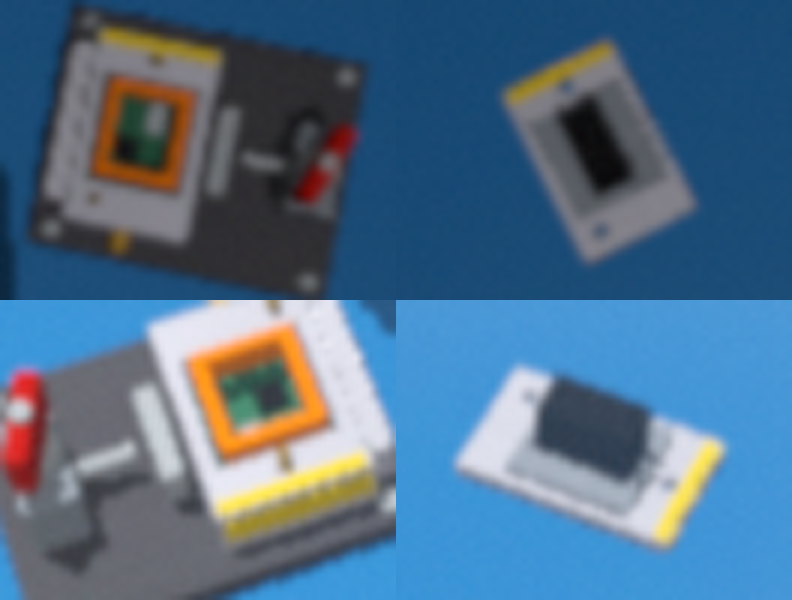

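```bash
cat > fit.py <<'E'
from h import *
from scipy.optimize import least_squares
def obs(c,off): return (np.array(c,float)+.5)/6-.5+off
def fit(data,z0=0,x0=(.4,0,0),fixed=True):
    # data: list of (cam, model pts mm, pix)
    def world(p,M):
        c,s=np.cos(p[2]),np.sin(p[2]);M=np.array(M)/1000.
        return np.c_[p[0]+c*M[:,0]-s*M[:,1],p[1]+s*M[:,0]+c*M[:,1],M[:,2]+z0]
    f=lambda p:np.concatenate([(proj(n,world(p,M))-o).ravel() for n,M,o in data])
    r=least_squares(f,x0,loss='soft_l1',x_scale=[.01,.01,.05]);return r.x,np.round(f(r.x).reshape(-1,2),2)
E
python3 - <<'E'
from fit import *
jt=("top",[(70,50,12),(70,-122,12),(-70,50,12),(55,35,38),(55,-35,38),(-55,-35,38),(-55,35,38),(42,0,52),(-42,20,52)],
 obs([(75,5),(367,65),(30,240),(103,27),(222,47),(187,243),(63,218),(156,58),(93,198)],(364,184)))
js=("scene",[(42,0,52),(55,-35,38),(55,35,38),(-55,-35,38)],obs([(285,150),(218,207),(368,155),(150,25)],(192,222)))
M=[(55,35,8),(55,-35,8),(-55,-35,8),(-55,35,8),(42,0,8),(-42,20,8)]
ut=("top",M,obs([(107,92),(214,40),(301,208),(192,264),(170,87),(204,232)],(242,170)))
us=("scene",M,obs([(331,145),(272,248),(59,168),(124,65),(274,185),(133,97)],(327,165)))
for nm,t,s,x0 in(("jig",jt,js,(.35,-.2,-.17)),("up",ut,us,(.4,.15,.5))):
    for d in([t],[s],[t,s]):
        p,r=fit(d,x0=x0);print(nm,p.round(4),r.tolist())
# wing tips in top at mid top z=.079
w=ray("top",obs([(352,128),(303,200)],(364,184)),.079);print(w,np.arctan2(*(w[0]-w[1])[[1,0]]))
E
```

```text
jig [ 0.5276 -0.2061 -0.1886] [[-0.23, -0.34], [0.25, -0.3], [-0.46, 0.15], [-0.53, -0.0], [-0.05, 0.82], [-0.17, -0.08], [0.01, -0.16], [0.66, 0.08], [0.61, -0.03]]
jig [ 0.5259 -0.2047 -0.1905] [[-0.32, -1.01], [-0.07, 1.02], [1.09, 0.55], [-0.4, -0.69]]
jig [ 0.5273 -0.2057 -0.1891] [[-0.35, -0.25], [0.12, -0.18], [-0.6, 0.25], [-0.65, 0.1], [-0.18, 0.93], [-0.32, 0.03], [-0.14, -0.06], [0.53, 0.19], [0.47, 0.06], [-0.4, -0.46], [-0.14, 1.59], [1.03, 1.07], [-0.53, -0.16]]
up [0.5635 0.1765 0.4912] [[-0.05, 0.42], [0.15, -0.02], [-0.16, -0.06], [-0.14, -0.15], [0.13, -0.02], [0.07, -0.14]]
up [0.5648 0.1759 0.5016] [[-0.39, 0.03], [-0.19, -0.31], [0.35, -0.45], [-0.14, 0.61], [0.19, 0.08], [0.18, 0.15]]
up [0.5641 0.1763 0.4957] [[-0.04, 0.32], [0.12, -0.19], [-0.06, -0.3], [-0.0, -0.31], [0.14, -0.16], [0.19, -0.31], [-0.42, -0.09], [-0.35, -0.48], [0.3, -0.77], [-0.07, 0.36], [0.1, -0.08], [0.21, -0.1]]
[[ 0.52849243 -0.31511382  0.079     ]
 [ 0.48849423 -0.28792397  0.079     ]] -0.597024000754905
```

```bash
cat > plan.py <<'E'
from h import *
import sys
def wrap(a): return (a+np.pi)%(2*np.pi)-np.pi
def plan(x,y,z,yaw,ccw=None,step=.045,deg=9.5,d=2,start=None):
    s=robot.sense();p=np.array(s['eef_pos']) if start is None else np.array(start[:3]);a=s['tool_rot'][2] if start is None else start[3]
    dy=wrap(yaw-a) if ccw is None else ccw
    T=np.array([x,y,z]);n=int(max(1,np.ceil(np.linalg.norm(T-p)/step),np.ceil(abs(np.degrees(dy))/deg)))
    p0,a0=p.copy(),a;rows=[]
    for i in range(1,n+1):
        g=p0+(T-p0)*i/n-p;c,q=np.cos(a),np.sin(a)
        B=np.array([[c,q,0],[q,-c,0],[0,0,-1]])  # columns tool axes
        t=np.round(B.T@g/.05,d);sp=round(-np.degrees(a0+dy*i/n-a)/10,d)
        p=p+B@t*.05;a=a-np.radians(sp*10);rows+=[*t,sp]
    for i in range(0,n,5): print([float(v)+0. for v in rows[4*i:4*i+20]])
    print('end',p.round(4),round(wrap(a),4));return [*p,a]
E
python3 -c "
from plan import *
e=plan(.509,-.302,.16,2.545,ccw=2.545-.2328)
e=plan(.509,-.302,.069,2.545,start=e)"
```

```text
[0.61, -0.16, 0.13, -0.95, 0.62, -0.06, 0.13, -0.94, 0.63, 0.04, 0.13, -0.95, 0.61, 0.15, 0.12, -0.95, 0.58, 0.24, 0.13, -0.94]
[0.54, 0.34, 0.13, -0.95, 0.46, 0.42, 0.13, -0.94, 0.4, 0.49, 0.13, -0.95, 0.31, 0.55, 0.13, -0.95, 0.21, 0.59, 0.13, -0.94]
[0.11, 0.62, 0.12, -0.95, 0.01, 0.63, 0.13, -0.95, -0.09, 0.62, 0.13, -0.94, -0.2, 0.6, 0.13, -0.95]
end [ 0.509 -0.302  0.16 ] 2.5453
[0.0, 0.0, 0.61, 0.0, 0.0, 0.0, 0.6, 0.0, 0.0, 0.0, 0.61, 0.0]
end [ 0.509 -0.302  0.069] 2.5453
```

Request:
{"op": "drive_tool", "data": {
  "motion": [0.61,-0.16,0.13,-0.95,0.62,-0.06,0.13,-0.94,0.63,0.04,0.13,-0.95,0.61,0.15,0.12,-0.95,0.58,0.24,0.13,-0.94],
  "gripper": 0.0,
  "squeeze": 30
}}

```text
clock: 1.12
eef_pos: [0.2602, -0.4358, 0.2179]
tool_rot: [3.141, 0.0, 1.064]
contact_force: [-0.2, -0.2, -0.3]
grip_width: 0.043
grip_force: 0.0
```

Request:
{"op": "drive_tool", "data": {
  "motion": [0.54,0.34,0.13,-0.95,0.46,0.42,0.13,-0.94,0.4,0.49,0.13,-0.95,0.31,0.55,0.13,-0.95,0.21,0.59,0.13,-0.94]
}}

```text
clock: 1.75
eef_pos: [0.3989, -0.361, 0.1853]
tool_rot: [3.142, 0.0, 1.889]
contact_force: [0.1, 0.2, 0.6]
grip_width: 0.0428
grip_force: 0.0
```

Request:
{"op": "drive_tool", "data": {
  "motion": [0.11,0.62,0.12,-0.95,0.01,0.63,0.13,-0.95,-0.09,0.62,0.13,-0.94,-0.2,0.6,0.13,-0.95,0,0,0,0]
}}

```text
clock: 2.38
eef_pos: [0.5101, -0.301, 0.1593]
tool_rot: [3.141, -0.001, 2.549]
contact_force: [-0.4, -0.1, 0.2]
grip_width: 0.0427
grip_force: 0.0
```

```bash
python3 -c "
from plan import *
e=plan(.509,-.302,.069,2.545)
print(robot.sense())
t=avg('top',2);s=avg('scene',2)
a=[crop(t,(415,209)),crop(s,(205,235))]
print([x[1] for x in a]);cv2.imwrite('pics/n1.png',np.hstack([x[0] for x in a]))"
```

```text
[0.0, -0.01, 0.6, 0.01, 0.0, -0.01, 0.6, 0.0, 0.01, -0.01, 0.61, 0.01]
end [ 0.5089 -0.3019  0.0688] 2.5451
{'clock': 2.375, 'q': array([-6.70661030e-01,  4.17302375e-01, -6.28969675e-02,  1.09135550e+00,
        2.13517953e-04, -7.76922065e-02]), 'joint_vel': array([-0.037572  , -0.02199799, -0.01626112,  0.00643679, -0.00614499,
        0.06050248]), 'joint_efforts': array([  2.65556149, -74.82440472,  37.38084912,  -0.2585859 ,
         0.1884035 ,  -1.08428691]), 'eef_pos': array([ 0.51011377, -0.30096688,  0.1592799 ]), 'tool_rot': array([ 3.14132091e+00, -7.39658300e-04,  2.54862385e+00]), 'contact_force': array([-0.43628329, -0.06728629,  0.2475678 ]), 'torque': array([0.00493676, 0.02926792, 0.03796451]), 'grip_force': 0.0, 'grip_width': 0.04270839015027022}
[(382, 184), (172, 210)]
```

View pics/n1.png

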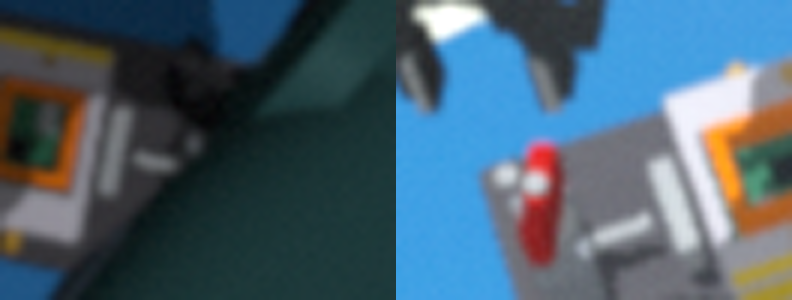

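The fingers are at (425,80) and (550,80) in the right crop, directly above the red wing at (540,200) and straddling it. I'll descend and close.

Request:
{"op": "drive_tool", "data": {
  "motion": [0.0,-0.01,0.6,0.01,0.0,-0.01,0.6,0.0,0.01,-0.01,0.61,0.01,0,0,0,0]
}}

```text
clock: 3.08
eef_pos: [0.5062, -0.3028, 0.0683]
tool_rot: [3.141, -0.003, 2.54]
contact_force: [0.5, 0.4, 0.6]
grip_width: 0.0426
grip_force: 0.0
```

Request:
{"op": "drive_tool", "data": {
  "motion": [0,0,0,0,0,0,0,0,0,0,0,0,0,0,0,0],
  "gripper": -1,
  "squeeze": 30
}}

```text
clock: 3.58
eef_pos: [0.5106, -0.3009, 0.072]
tool_rot: [3.134, 0.004, 2.544]
contact_force: [15.8, 22.4, 9.3]
grip_width: 0.0112
grip_force: 45.5
```

Request:
{"op": "drive_tool", "data": {
  "motion": [0,0,0,0,0,0,0,0]
}}

```text
clock: 3.82
eef_pos: [0.5107, -0.301, 0.072]
tool_rot: [3.134, 0.004, 2.544]
contact_force: [15.8, 22.3, 9.5]
grip_width: 0.0116
grip_force: 45.5
```

Request:
{"op": "drive_tool", "data": {
  "motion": [0,0.04,-0.05,0,0,0,0,0]
}}

```text
clock: 4.08
eef_pos: [0.5106, -0.3005, 0.0725]
tool_rot: [3.138, 0.002, 2.543]
contact_force: [14.8, 7.0, -20.3]
grip_width: 0.0115
grip_force: 32.2
```

Request:
{"op": "drive_tool", "data": {
  "motion": [-0.015,0.02,0.035,0,0,0,0,0]
}}

```text
clock: 4.32
eef_pos: [0.5108, -0.3004, 0.0723]
tool_rot: [3.14, 0.002, 2.542]
contact_force: [1.3, 8.5, 7.7]
grip_width: 0.0112
grip_force: 36.1
```

Request:
{"op": "drive_tool", "data": {
  "motion": [0,0.01,-0.01,0.5,0,0,0,0.8,0,0,0,0.8]
}}

```text
clock: 4.7
eef_pos: [0.5106, -0.3006, 0.0723]
tool_rot: [3.141, 0.001, 2.171]
contact_force: [-2.2, 3.2, 0.4]
grip_width: 0.0116
grip_force: 35.1
```

Request:
{"op": "drive_tool", "data": {
  "motion": [0,0,0,0.79,0,0,0,0.79,0,0,0,0.79,0,0,0,0.79]
}}

```text
clock: 5.2
eef_pos: [0.5102, -0.3006, 0.0723]
tool_rot: [3.141, 0.001, 1.619]
contact_force: [-3.9, 3.1, 2.7]
grip_width: 0.0113
grip_force: 35.3
```

Request:
{"op": "drive_tool", "data": {
  "motion": [0,0,0,0.8,0,0,0,0,0,0,0,0]
}}

```text
clock: 5.58
eef_pos: [0.5102, -0.3007, 0.0723]
tool_rot: [3.141, 0.001, 1.486]
contact_force: [-5.1, 3.1, 7.1]
grip_width: 0.0114
grip_force: 36.0
```

```bash
python3 -c "
from plan import *
s=robot.sense();print(s['eef_pos'],s['tool_rot'],s['torque'],s['contact_force'])"
```

```text
[ 0.51016542 -0.30065159  0.07230149] [3.14106127e+00 6.65375838e-04 1.48608596e+00] [ 0.70059153  1.18167911 -0.08004654] [-5.077296    3.08318863  7.06352102]
```

Request:
{"op": "drive_tool", "data": {
  "motion": [0,0,0,0.3,0,0,0,0]
}}

```text
clock: 5.82
eef_pos: [0.5102, -0.3006, 0.0723]
tool_rot: [3.141, 0.001, 1.434]
contact_force: [-6.4, 3.7, 7.7]
grip_width: 0.0114
grip_force: 36.3
```

```bash
python3 -c "
from plan import *
s=robot.sense();print(s['eef_pos'],s['tool_rot'],s['torque'],s['contact_force'])"
```

```text
[ 0.51015209 -0.30064427  0.07230012] [3.14110146e+00 7.10522290e-04 1.43350272e+00] [0.63267043 1.22018579 0.32246643] [-6.37335306  3.69771071  7.70172531]
```

The moment about z jumped to 0.32 N m, so the nut is at its stop. I'll release it and go to the upper half.

```bash
python3 -c "
from plan import *
s=robot.sense()
e=[*s['eef_pos'][:2],.172,s['tool_rot'][2]]
e=plan(.5653,.178,.12,0,ccw=.4935+np.pi-e[3],start=e)
e=plan(.5653,.178,.035,.4935+np.pi,start=e)"
```

```text
[0.69, -0.02, 0.07, -0.9, 0.68, 0.1, 0.08, -0.9, 0.66, 0.19, 0.07, -0.9, 0.62, 0.3, 0.08, -0.9, 0.56, 0.39, 0.07, -0.91]
[0.5, 0.48, 0.08, -0.9, 0.42, 0.55, 0.07, -0.9, 0.32, 0.61, 0.07, -0.9, 0.23, 0.65, 0.08, -0.9, 0.12, 0.67, 0.07, -0.9]
[0.01, 0.69, 0.08, -0.9, -0.09, 0.68, 0.07, -0.9, -0.2, 0.66, 0.08, -0.9, -0.3, 0.62, 0.07, -0.9]
end [0.5654 0.1779 0.12  ] -2.6488
[0.0, 0.0, 0.85, 0.0, 0.0, 0.0, 0.85, 0.0]
end [0.5654 0.1779 0.035 ] -2.6488
```

Request:
{"op": "drive_tool", "data": {
  "motion": [0,0,0,0,0,0,0,0,0,0,-0.6,0,0,0,-0.7,0,0,0,-0.7,0],
  "gripper": 0.0
}}

```text
clock: 6.45
eef_pos: [0.5104, -0.3006, 0.1721]
tool_rot: [3.141, 0.0, 1.432]
contact_force: [0.4, -0.3, -0.1]
grip_width: 0.0425
grip_force: 0.0
```

Request:
{"op": "drive_tool", "data": {
  "motion": [0.69,-0.02,0.07,-0.9,0.68,0.1,0.08,-0.9,0.66,0.19,0.07,-0.9,0.62,0.3,0.08,-0.9,0.56,0.39,0.07,-0.91],
  "gripper": 0.3
}}

```text
clock: 7.08
eef_pos: [0.5305, -0.1289, 0.1525]
tool_rot: [3.141, 0.001, 2.225]
contact_force: [0.7, 0.0, 0.5]
grip_width: 0.0554
grip_force: 0.0
```

Request:
{"op": "drive_tool", "data": {
  "motion": [0.5,0.48,0.08,-0.9,0.42,0.55,0.07,-0.9,0.32,0.61,0.07,-0.9,0.23,0.65,0.08,-0.9,0.12,0.67,0.07,-0.9]
}}

```text
clock: 7.7
eef_pos: [0.5506, 0.0422, 0.134]
tool_rot: [3.141, 0.001, 3.01]
contact_force: [0.4, 0.1, 0.4]
grip_width: 0.0552
grip_force: 0.0
```

Request:
{"op": "drive_tool", "data": {
  "motion": [0.01,0.69,0.08,-0.9,-0.09,0.68,0.07,-0.9,-0.2,0.66,0.08,-0.9,-0.3,0.62,0.07,-0.9,0,0,0,0]
}}

```text
clock: 8.32
eef_pos: [0.5665, 0.1797, 0.1186]
tool_rot: [3.141, 0.0, -2.646]
contact_force: [-0.1, -1.0, -0.2]
grip_width: 0.0555
grip_force: 0.0
```

```bash
python3 -c "
from plan import *
e=plan(.5653,.178,.035,.4935+np.pi)
t=avg('top',2);s=avg('scene',2)
a=[crop(t,(415,209)),crop(s,(225,247)),crop(t,(275,185)),crop(s,(355,180))]
print([x[1] for x in a]);a=[x[0] for x in a];cv2.imwrite('pics/n2.png',np.vstack([np.hstack(a[:2]),np.hstack(a[2:])]))"
```

```text
[0.02, -0.01, 0.84, 0.01, 0.02, -0.01, 0.83, 0.0]
end [0.5652 0.1779 0.0351] -2.6478
[(382, 184), (192, 222), (242, 160), (322, 155)]
```

View pics/n2.png

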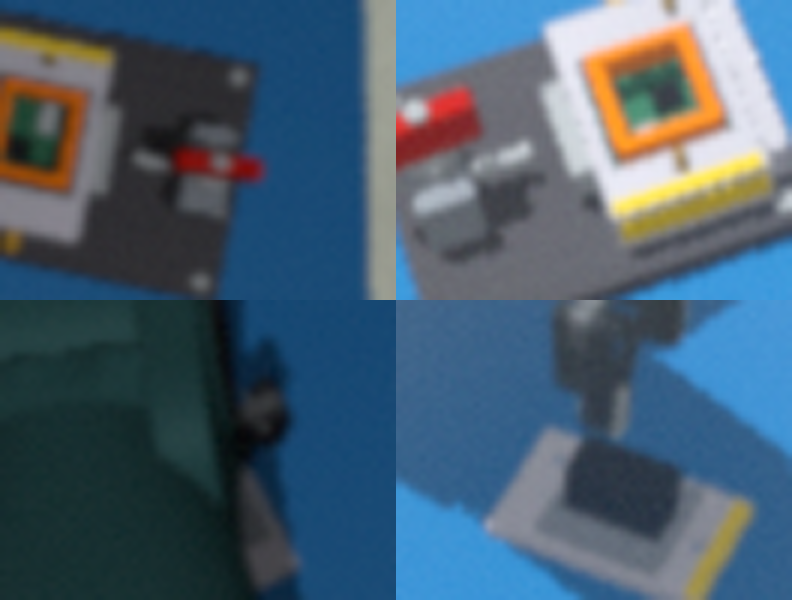

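The nut is turned: the red wing at (220,163) in the top-left crop is nearly perpendicular to the housing and the jaw touches it. The upper half is undisturbed under the gripper. I'll descend and let it settle.

Request:
{"op": "drive_tool", "data": {
  "motion": [0,0,0.84,0,0,0,0.83,0,0,0,0,0,0,0,0,0]
}}

```text
clock: 9.02
eef_pos: [0.5672, 0.1776, 0.0368]
tool_rot: [-3.141, 0.001, -2.651]
contact_force: [-0.4, -0.2, 1.2]
grip_width: 0.0554
grip_force: 0.0
```

Request:
{"op": "drive_tool", "data": {
  "motion": [0,0,0,0,0,0,0,0,0,0,0,0,0,0,0,0,0,0,0,0],
  "gripper": -1,
  "squeeze": 80
}}

```text
clock: 9.65
eef_pos: [0.5671, 0.1781, 0.0368]
tool_rot: [-3.141, 0.002, -2.65]
contact_force: [-2.5, -1.1, 11.7]
grip_width: 0.0227
grip_force: 79.8
```

```bash
python3 -c "
from plan import *
s=robot.sense();print(s)
e=[*s['eef_pos'][:2],.125,s['tool_rot'][2]]
J=-.189
e=plan(.5288,-.2042,.13,J+np.pi,start=e)"
```

```text
{'clock': 9.65, 'q': array([ 1.67236067e-01,  5.17953352e-01, -2.55311038e-01,  7.95304815e-01,
       -4.94140071e-05, -3.23902660e-01]), 'joint_vel': array([ 9.81037092e-04, -1.24585607e-05, -4.16315905e-04, -1.32269321e-03,
        8.68291163e-04,  1.59962258e-04]), 'joint_efforts': array([ 3.05604818e-02, -7.27421451e+01,  2.94375855e+01, -1.10599022e+00,
        1.68450567e-02, -1.60821987e-02]), 'eef_pos': array([0.56706028, 0.17806254, 0.03678458]), 'tool_rot': array([-3.14083699e+00,  2.09558462e-03, -2.65045319e+00]), 'contact_force': array([-2.53314684, -1.09562841, 11.67911967]), 'torque': array([-0.07730423,  0.54016227, -0.04323187]), 'grip_force': 79.78381991386414, 'grip_width': 0.022686932968789535}
[0.48, -0.71, -0.01, 0.43, 0.42, -0.74, -0.01, 0.44, 0.36, -0.77, -0.01, 0.43, 0.3, -0.8, -0.01, 0.43, 0.25, -0.82, -0.02, 0.43]
[0.18, -0.83, -0.01, 0.44, 0.11, -0.85, -0.01, 0.43, 0.06, -0.85, -0.01, 0.43, -0.01, -0.86, -0.01, 0.44]
end [ 0.5286 -0.2044  0.13  ] 2.9521
```

Request:
{"op": "drive_tool", "data": {
  "motion": [0,0,-0.4,0,0,0,-0.7,0,0,0,-0.66,0]
}}

```text
clock: 10.02
eef_pos: [0.5663, 0.1779, 0.1248]
tool_rot: [-3.141, 0.0, -2.65]
contact_force: [0.8, 0.4, -2.0]
grip_width: 0.0226
grip_force: 78.5
```

Request:
{"op": "drive_tool", "data": {
  "motion": [0.48,-0.71,-0.01,0.43,0.42,-0.74,-0.01,0.44,0.36,-0.77,-0.01,0.43,0.3,-0.8,-0.01,0.43,0.25,-0.82,-0.02,0.43]
}}

```text
clock: 10.65
eef_pos: [0.5448, -0.0358, 0.1268]
tool_rot: [-3.141, 0.001, -3.03]
contact_force: [0.2, -0.0, -2.5]
grip_width: 0.0225
grip_force: 78.6
```

Request:
{"op": "drive_tool", "data": {
  "motion": [0.18,-0.83,-0.01,0.44,0.11,-0.85,-0.01,0.43,0.06,-0.85,-0.01,0.43,-0.01,-0.86,-0.01,0.44,0,0,0,0]
}}

```text
clock: 11.28
eef_pos: [0.5277, -0.2071, 0.1286]
tool_rot: [-3.141, 0.001, 2.948]
contact_force: [-0.0, 1.1, -1.2]
grip_width: 0.0226
grip_force: 78.9
```

Request:
{"op": "drive_tool", "data": {
  "motion": [0,0,0,0,0,0,0,0]
}}

```text
clock: 11.52
eef_pos: [0.5279, -0.2036, 0.1284]
tool_rot: [3.141, -0.0, 2.953]
contact_force: [0.5, 0.2, -1.3]
grip_width: 0.0224
grip_force: 78.9
```

```bash
python3 -c "
from plan import *
s=robot.sense();print(s['eef_pos'],s['tool_rot'],s['contact_force'],s['torque'])
t=avg('top',3);s=avg('scene',3);np.savez('im1.npz',top=t,scene=s)
a=[crop(t,(397,203)),crop(s,(225,232))]
print([x[1] for x in a]);a=[x[0] for x in a];cv2.imwrite('pics/n3.png',np.hstack(a))"
```

```text
[ 0.5279234  -0.20364989  0.12838998] [ 3.14148488e+00 -1.77158043e-05  2.95349536e+00] [ 0.52913966  0.1514759  -1.29421125] [0.05888753 0.03929206 0.05545104]
[(364, 178), (192, 207)]
```

View pics/n3.png

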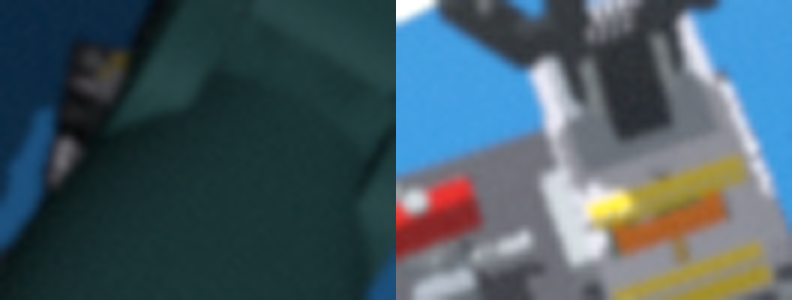

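```bash
python3 -c "
from h import *
a=np.load('im1.npz')['scene'];b=np.load('im0.npz')['scene']
c=[crop(a,(238,236),w=40,h=40,s=10),crop(b,(240,249),w=40,h=40,s=10)]
print([x[1] for x in c])
o=[]
for im,(x,y) in c:
    for k in range(0,400,50): cv2.putText(im,str(k),(k,8),0,.3,(255,255,255),1);cv2.putText(im,str(k),(0,k+4),0,.3,(255,255,255),1)
    o.append(im)
cv2.imwrite('pics/z.png',np.hstack(o))"
```

```text
[(218, 216), (220, 229)]
```

View pics/z.png

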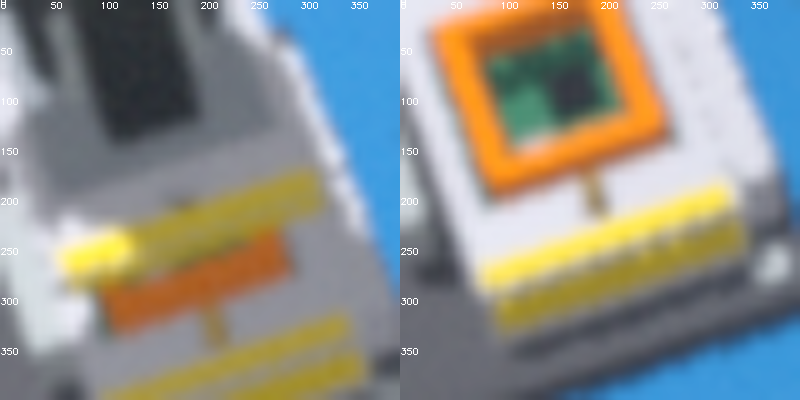

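```bash
python3 -c "
from fit import *
o=lambda c,off:(np.array(c,float)+.5)/10-.5+off
lo=('scene',[(55,-35,38),(55,35,38),(46,-35,38),(46,35,38)],o([(88,292),(338,205),(78,268),(328,182)],(220,229)))
up=('scene',[(46,-35,8),(46,35,8),(55,-35,0),(55,35,0)],o([(57,250),(316,165),(70,290),(328,208)],(218,216)))
hm=('scene',[(42,0,8)],o([(185,203)],(218,216)))
import fit
for n,d,z,x0 in(('lo',lo,0,(.53,-.2,-.19)),('up',up,.0916,(.53,-.2,-.19))):
    p,r=fit.fit([d],z0=z,x0=x0);print(n,p.round(4),r.tolist())
    print(((p[0]+.0505*np.cos(p[2])).round(4),(p[1]+.0505*np.sin(p[2])).round(4)))
print(ray('scene',hm[2],.0996), ray('scene',o([(187,180)],(220,229)),.052))
"
```

```text
lo [ 0.5286 -0.2061 -0.1929] [[-0.59, 0.38], [0.64, -0.04], [-0.58, 0.02], [0.55, -0.42]]
(np.float64(0.5782), np.float64(-0.2158))
up [ 0.5254 -0.2045 -0.2112] [[-0.8, -0.09], [0.62, -0.38], [-0.63, 0.55], [0.84, -0.1]]
(np.float64(0.5747), np.float64(-0.2151))
[[ 0.56963222 -0.21418243  0.0996    ]] [[ 0.56905041 -0.21511689  0.052     ]]
```

Request:
{"op": "drive_tool", "data": {
  "motion": [-0.042,-0.008,0.3,0,0,0,0.3,0,0,0,0,0,0,0,0,0]
}}

```text
clock: 12.32
eef_pos: [0.5298, -0.2053, 0.0981]
tool_rot: [3.141, -0.0, 2.952]
contact_force: [0.1, -0.1, -1.6]
grip_width: 0.0227
grip_force: 78.9
```

Request:
{"op": "drive_tool", "data": {
  "motion": [0,0,0.08,0,0,0,0.08,0,0,0,0.04,0,0,0,0,0]
}}

```text
clock: 12.82
eef_pos: [0.5298, -0.2053, 0.0881]
tool_rot: [3.142, -0.0, 2.952]
contact_force: [0.6, -0.2, -1.3]
grip_width: 0.0227
grip_force: 78.9
```

```bash
python3 -c "
from plan import *
s=robot.sense();print(s['eef_pos'],s['tool_rot'],s['contact_force'],s['torque'])"
```

```text
[ 0.52979495 -0.20531202  0.08810884] [ 3.14150547e+00 -1.83266224e-04  2.95201271e+00] [ 0.57983027 -0.24342477 -1.27466324] [ 0.01076816 -0.00425228  0.01467341]
```

Request:
{"op": "drive_tool", "data": {
  "motion": [0,0,0.05,0,0,0,0,0]
}}

```text
clock: 13.08
eef_pos: [0.5298, -0.2053, 0.0856]
tool_rot: [3.142, -0.0, 2.952]
contact_force: [0.1, 0.4, -1.7]
grip_width: 0.0225
grip_force: 78.9
```

Request:
{"op": "drive_tool", "data": {
  "motion": [0,0,0.03,0,0,0,0,0]
}}

```text
clock: 13.32
eef_pos: [0.53, -0.2053, 0.0843]
tool_rot: [3.141, 0.0, 2.952]
contact_force: [0.9, 1.1, -1.2]
grip_width: 0.0224
grip_force: 79.1
```

Request:
{"op": "drive_tool", "data": {
  "motion": [0,0,0.03,0,0,0,0,0]
}}

```text
clock: 13.58
eef_pos: [0.5301, -0.2052, 0.0827]
tool_rot: [3.141, 0.0, 2.952]
contact_force: [2.4, 2.1, -1.5]
grip_width: 0.0228
grip_force: 79.1
```

Request:
{"op": "drive_tool", "data": {
  "motion": [0,0,0.03,0,0,0,0,0]
}}

```text
clock: 13.82
eef_pos: [0.5302, -0.2051, 0.0812]
tool_rot: [3.141, 0.001, 2.952]
contact_force: [3.8, 4.0, -1.5]
grip_width: 0.0223
grip_force: 79.3
```

Request:
{"op": "drive_tool", "data": {
  "motion": [-0.008,0.014,0.03,0,0,0,0.03,0,0,0,0,0],
  "squeeze": 110
}}

```text
clock: 14.2
eef_pos: [0.5303, -0.205, 0.0785]
tool_rot: [-3.141, 0.0, 2.952]
contact_force: [-0.5, 1.3, 5.6]
grip_width: 0.0218
grip_force: 111.2
```

Request:
{"op": "drive_tool", "data": {
  "motion": [0,0,0.04,0,0,0,0,0]
}}

```text
clock: 14.45
eef_pos: [0.5303, -0.205, 0.0766]
tool_rot: [-3.141, 0.0, 2.952]
contact_force: [-1.2, 2.5, 7.0]
grip_width: 0.0219
grip_force: 111.4
```

Spring frame contact is felt, so I'll press home.

Request:
{"op": "drive_tool", "data": {
  "motion": [0,0.004,0.03,0,0,0,0,0]
}}

```text
clock: 14.7
eef_pos: [0.5304, -0.2049, 0.0753]
tool_rot: [-3.14, 0.0, 2.952]
contact_force: [-1.5, 0.6, 8.8]
grip_width: 0.0218
grip_force: 111.6
```

Request:
{"op": "drive_tool", "data": {
  "motion": [0,0,0.03,0,0,0,0,0]
}}

```text
clock: 14.95
eef_pos: [0.5303, -0.2049, 0.0749]
tool_rot: [-3.14, 0.001, 2.952]
contact_force: [-7.7, 4.3, 27.3]
grip_width: 0.022
grip_force: 114.2
```

Request:
{"op": "drive_tool", "data": {
  "motion": [0,0,0.02,0,0,0,0,0]
}}

```text
clock: 15.2
eef_pos: [0.5303, -0.2049, 0.0748]
tool_rot: [-3.14, 0.002, 2.952]
contact_force: [-12.7, 6.0, 43.7]
grip_width: 0.0226
grip_force: 116.6
```

Request:
{"op": "drive_tool", "data": {
  "motion": [0,0,-0.015,0,0,0,0,0,0,0,0,0,0,0,0,0,0,0,0,0]
}}

```text
clock: 15.82
eef_pos: [0.5303, -0.2049, 0.0748]
tool_rot: [-3.14, 0.001, 2.952]
contact_force: [-8.9, 4.8, 31.5]
grip_width: 0.022
grip_force: 114.5
```

```bash
python3 -c "
from h import *
s=robot.sense();print(s['eef_pos'],s['contact_force'])
c,_=crop(avg('scene',2),(228,240));cv2.imwrite('pics/f.png',c)"
```

```text
[ 0.53033757 -0.20494966  0.07482924] [-8.9244143   4.77307687 31.53074987]
```

View pics/f.png

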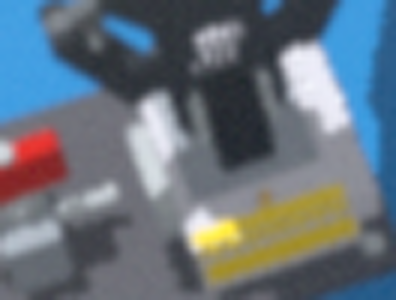

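The upper half sits flush. Its yellow end at (270,220) lies directly over the lower stripe at (280,255), and a dowel shows in its hole at (265,198).

```bash
python3 -c "
from cell import robot
print(robot.hand_in())"
```

```text
the job is handed in; nothing more can be done
None
```

I turned the wing nut clockwise to its stop, set the upper half on both dowels with the yellow ends matched, and handed the job in at about 16 s with the gripper still pressing it shut at about 31 N; no verdict came back.

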